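# Hold a freshly cemented lens under the swing-arm press

## Robot

A 7-joint arm with a two-finger parallel gripper is mounted at the origin on the work surface. World frame = base frame: x ahead of the robot, y to its left, z up, the work surface at z = 0. Lengths are in m, angles in rad, forces in N, time in s.
With the tool pointing down it reaches from about 0.425 to 0.925 m from the base axis. Payload 6.8 kg.
Tool frame: the origin (TCP) lies at the very end of the fingers, on their centre line; the grasp point (between the pads) lies 19 mm behind it (r.grip_point_offset is the distance from the TCP to the grasp point, in m); z points along the fingers, y is the line along which they close (so a half turn about z gives the same grasp; the last joint's range is limited). The gripper opens to 85 mm and grips with 20 to 120 N. Pads are 22 mm wide; open, the fingers measure 114 mm over their backs; the gripper's body (76 mm by 85 mm) begins 54 mm behind the grasp point. The pads swing forward as they close: fully open they stand 13 mm farther back than shut.
Start: joints at [-1.412, 0.477, 0.022, 1.555, -0.011, 1.109, -0.083], TCP at [0.178, 0.651, 0.231] pointing down, gripper open.
Joint ranges: [-2.96, 2.96], [-0.34, 2.1], [-1.41, 1.46], [0.24, 2.44], [-1.37, 4.51], [0.17, 1.92], [-2.96, 2.96]. Speed limits (rad/s): [2.39, 2.39, 3.14, 3.14, 3.14, 3.14, 3.14].

## Interface

Orientations are given as a rotation vector (axis times angle).
In Python, from bench import status, eyes, r gives the robot as it stands.
- The arm moves only by the shell command python3 -m crank 'ROWS' [OPENING] [FORCE]. ROWS is JSON, a list of rows, each a list of 6 numbers: the shift along the tool's x, y, z normalised to -1 to 1, where 1 is 0.02 m, then the turn, a rotation vector about the tool's x, y, z normalised to -1 to 1, where 1 is 45 degrees. A call has 1 to 12 rows; each row shifts and turns the commanded pose from where the row before left it, along the tool's axes as they then stand; what a row does not reach is not made up. A row lasts 1/10 s, in which the tool goes at most 50 mm and 8.59 degrees, less where a joint would pass 70% of its speed; a pose out of reach is approached as far as the arm can. A call with a number of a shift or a turn outside -1 to 1 is refused whole. A call with a gripper value outside its range is refused whole. OPENING is the opening, from 0 (shut) to 1 (fully open), set as the call begins (- or left out, the last holds). The fingers move at their own pace and stop on an object; FORCE is the grip in N (left out, the last holds). Time passes only in rows, so rows that do not move let the fingers close. It gives the time, the measured TCP pose, the force, the opening and the grip force at its end, in the units of the state.
- status.get_obs(): the state, without advancing time (a new reading comes with each control period).
- eyes.grab_frame(name): name is "scene" or "top" or "wrist"; returns a dict with "image" (384x512x3 uint8, red, green, blue), "depth" (384x512 float32, m along the optical axis (not along the pixel's ray), 0 where there is no reading), "fovy" (degrees; the focal length in pixels is half the picture's height over the tangent of half this angle, whatever the lens; pixels are square), "cx", "cy" (the principal point, pixels), "k1" (the pictures are not rectified: a ray, as slopes to the right and down, at radius r is drawn at 1 + k1 r^2 times it, then the intrinsics apply), "world_to_cam" (4x4, takes a point from world to camera coordinates). Camera axes: x right, y up, looking along -z (the intrinsics and any distortion apply to the point x, -y, -z); pixel columns grow to the right and rows downward; lengths in m; the calibration is good to about 2 mm. A picture is of the moment at which its call begins.
- r.hand_in(): hands the job in; it is judged then, once.
The state is a dict: "clock": time; "joints": joint angles; "qvel": joint speeds; "tau": joint torques, N m; "tcp_pos": TCP position; "orientation": TCP orientation; "contact_force": force on the tool from outside, world axes, zero at the start; "moment": the same for the moment, N m; "grip_width": finger opening in m; "gripper_force": force on a finger pad.
Only numpy, scipy, OpenCV 4.12 (cv2) and the standard library are available. Lean on these libraries where they do the work, as an engineer would, in place of code of your own. Each camera call takes 0.05 s, during which the arm holds its last target. There are 200 camera calls.

## Task

Swing the press arm round, its plunger up, until the plunger's foot stands centred over the glass of the lens barrel (the tall part with a glass face, not the low bare ring in the other nest); then press the plunger's knob down 14 mm, so that the black band on its stem comes level with the top of its sleeve, and keep holding it there: the job finishes while you hold it. Never push the plunger to the bottom, do not press on the bare ring, and leave the other things on the bench where they are.

Things in the scene. Friction and masses are not known exactly. Their poses are not given: they have to be found in the camera images.
- swing_arm (a joint): Angle (rad) of the grey press arm about its vertical post; a stiff hinge, stays where it is left (0.15 N m of friction), range -0.6 to 1.6. At 0 the arm points from the post along the press plate's -x; growing values turn it anticlockwise seen from above. The two nests lie at about +0.35 and -0.35; it starts parked at 0.95 to 1.4.
- plunger (a joint): Travel (m) of the spring plunger at the arm's free end: 0 = up (as it starts), grows as it is pressed straight down, 0.022 = bottom; wanted 0.014. Springs back up when let go. The push needed is about 2 N at first plus 0.3 N per mm; from about 8 mm the foot rests on the lens barrel and its own spring adds 1 N plus 0.6 N per mm: about 11 N at 14 mm.
- sleeve_top (a point): Centre of the top rim of the steel sleeve (26 mm across) at the arm's free end that guides the plunger, 108 mm above the bench. Above it, while the plunger is up, show 24 mm of the 12 mm thick steel stem, then the knob. A black band round the stem, 14 mm above this point, comes level with it when the travel is right.
- pivot (a point): Point on the arm's vertical hinge axis, at the top of the post and arm (109 mm above the bench). The plunger's axis is 140 mm from it. The post stands on an aluminium press plate 240 x 200 x 16 mm, whose far part it occupies.
- knob (a point): Centre of the plunger's round aluminium knob: 34 mm across, 22 mm high, upright, flat top 11 mm above this point; 143 mm above the bench while the plunger is up; moves with arm and plunger. It can be pinched from any side or pressed on top. The arm's 22 mm wide bar runs from it to the post, its top 46 mm below this point.
- foot: Round rubber foot at the plunger's lower end, 18 mm across; origin at the centre of its underside, on the plunger's axis, 40.5 mm above the bench while the plunger is up (8 mm clear of the lens barrel).
- lens_barrel: Loose black barrel 36 mm across, 21.5 mm tall with the flat glass (31 mm across) that makes its top face; stands in one of the press plate's two round nests (either), 5 mm deep. Origin at the centre of its underside, 11 mm above the bench; z up.
- bare_ring: Bystander: loose low open black ring, 36 mm across, 27 mm hole, 8 mm high, in the other nest; origin at the centre of its underside.
- spacer: Bystander: brass spacer ring 24 mm across, 6 mm high, lying loose on the press plate between the nests; origin at its underside.
- pot: Bystander: small glass pot, 28 mm across, 26 mm high, loose on the press plate beside the post; origin at its underside.
- screwdriver: Bystander: screwdriver lying on the bench at the right.
- tin_a: Bystander: open aluminium parts tin, 64 mm across, 22 mm high, at the right; origin at its underside.
- tin_b: Bystander: a second such tin; origin at its underside.
- glue: Bystander: white glue bottle, 30 mm across, 85 mm high, at the left; origin at its underside.
- mug: Bystander: white mug, 82 mm across, 95 mm high, far left; origin at its underside.
Things that resemble listed ones, but are neither listed nor needed, are in the scene too. What is shaped like the lens_barrel but blue is not meant.

How it is judged:
On the way:
1. The arm is swung so that the foot stands over the glass of the lens barrel (within 5 mm of its centre), plunger still up (less than 6 mm pressed) (horizontal distance between foot and lens_barrel below 0.005 m and value of joint plunger below 0.006 m), for 0.2 s.
At the end, for the whole second after the job is handed in: Still held at the end: the plunger is pressed 14 mm, give or take 3 mm, its foot bears on the lens barrel with more than 1.5 N, within 5 mm of the barrel's centre, and the barrel sits upright in its nest, within 5 mm of where it started (horizontal distance between foot and lens_barrel below 0.005 m and value of joint plunger between 0.011 and 0.017 m and contact force between foot and lens_barrel above 1.5 N and distance of lens_barrel from where it was at the start of the episode below 0.005 m and angle between lens_barrel's own z axis and vertical below 0.1 rad); the arm keeps its last pose, push and grip.
It fails at once if the plunger is pushed to the bottom (beyond 20 mm) (value of joint plunger above 0.02 m).
It fails at once if the foot presses on the bare ring (contact force between foot and bare_ring above 0.8 N).
It fails at once if a bystander is moved (the bare ring by 12 mm, those on the plate by 25 mm, others by 30 mm) (distance of bare_ring from where it was at the start of the episode above 0.012 m or distance of any of spacer, pot from where it was at the start of the episode above 0.025 m or distance of any of screwdriver, tin_a, tin_b, glue, mug from where it was at the start of the episode above 0.03 m).
It also fails if it takes over 45 s, if anything falls off the work surface, if the arm or the gripper's body presses on something with over 40 N, if the wrist force passes 120 N, or if a joint passes its speed limit or range.

## Working session

There is one attempt and no reset: what is moved stays moved. The work goes in short steps, Python scripts to look and compute and a shell command to move; the robot and the scene stay as the last step left them, time stands still between calls to the robot, and variables do not carry over. Pictures are saved under pics/ and viewed, at most 10 in all, crops included, and the job is handed in when it is done.

```bash
ls; mkdir -p pics
cat > h.py <<'E'
import numpy as np, cv2
from bench import status, eyes, r
def grab(n,save=None):
    f=eyes.grab_frame(n)
    if save: cv2.imwrite('pics/'+save,cv2.cvtColor(f['image'],cv2.COLOR_RGB2BGR))
    return f
def ray(f,u,v):
    F=192/np.tan(np.radians(f['fovy'])/2)
    K=np.array([[F,0,f['cx']],[0,F,f['cy']],[0,0,1]]);k=f['k1']
    d=np.array([(u-f['cx'])/F,(v-f['cy'])/F]);s=d.copy()
    for _ in range(30): s=d/(1+k*(s@s))
    M=np.linalg.inv(f['world_to_cam'])
    return M[:3,3], M[:3,:3]@np.array([s[0],-s[1],-1])
def onz(f,u,v,z):
    o,d=ray(f,u,v); return o+d*(z-o[2])/d[2]
def proj(f,p):
    F=192/np.tan(np.radians(f['fovy'])/2)
    c=f['world_to_cam']@np.append(p,1); s=np.array([c[0],-c[1]])/-c[2]
    s=s*(1+f['k1']*(s@s)); return s*F+[f['cx'],f['cy']]
E
python3 - <<'E'
from h import *
a=grab('scene','s0.png');b=grab('top','t0.png');print(a['k1'],b['k1'],np.linalg.inv(a['world_to_cam'])[:3,3],np.linalg.inv(b['world_to_cam'])[:3,3])
print(status.get_obs())
E
```

```text
pics
0.0031912039358671 -0.09977587976669469 [ 1.32419851 -0.07072766  0.87180038] [0.29299946 0.02455338 1.41287911]
{'clock': 0.1, 'joints': array([-1.41209073,  0.47773011,  0.02234889,  1.55638488, -0.01150989,
        1.10930331, -0.08310069]), 'qvel': array([ 0.00130626, -0.00187112,  0.00249675, -0.00353284,  0.0007606 ,
       -0.00072509,  0.0001913 ]), 'tau': array([ 4.01421436e-03, -5.97758174e+01,  1.61350630e+00, -2.81955510e+01,
        1.28796342e-02,  4.92248786e-03,  1.80500956e-05]), 'tcp_pos': array([0.17783208, 0.6505787 , 0.23040093]), 'orientation': array([-4.17826724e-01, -3.11357363e+00,  2.66089562e-03]), 'contact_force': array([ 0.75465438,  0.06199772, -0.4580522 ]), 'moment': array([ 0.01315702,  0.0101193 , -0.05067634]), 'gripper_force': 0.0, 'grip_width': 0.0853599311985663}
```

View pics/s0.png

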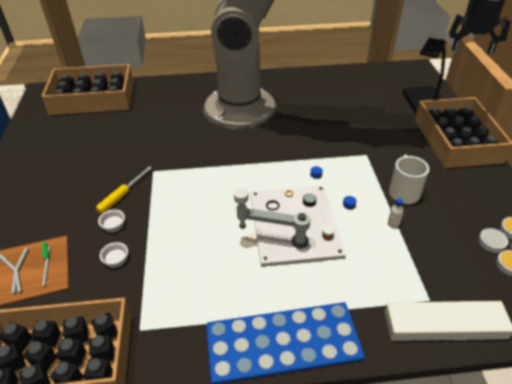

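View pics/t0.png

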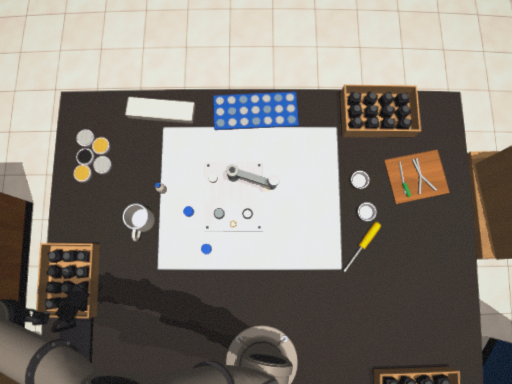

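Scene view: the press is at (295,225), with the knob at (240,197) and the post at (302,235). Top view: pivot about (232,172), knob about (272,183).

Candidates for the lens barrel:
- Grey glass disc: top (219,213), scene (309,200).
- Bare ring: top (247,213), scene (273,205).
- Blue look-alikes: top (188,211) and (206,249).
- Black barrels in the boxes.

By the description I choose the grey glass disc in the nest, and I'll check it in a close crop.

Run:
```python
from h import *
a=cv2.imread('pics/s0.png')[155:275,220:360];b=cv2.imread('pics/t0.png')[150:245,190:300]
z=lambda i,s:cv2.resize(i,None,fx=s,fy=s,interpolation=cv2.INTER_CUBIC)
A=z(a,4)[:480];B=z(b,4);H=480
B=cv2.copyMakeBorder(B,0,H-B.shape[0],0,0,cv2.BORDER_CONSTANT)
o=np.hstack([A,B]);o=cv2.resize(o,None,fx=.8,fy=.8);cv2.imwrite('pics/c0.png',o);print(o.shape)
f=grab('top')
for n,u,v,zz in [('barrel',219,213,.0325),('ring',247,213,.019),('pivot',232,171,.109),('knob',272,183,.154)]: print(n,onz(f,u,v,zz))
g=grab('scene')
for n,u,v,zz in [('barrel',309,199,.0325),('ring',273,205,.019),('knobtop',240,193,.154)]: print(n,onz(g,u,v,zz))
```

```text
(384, 800, 3)
barrel [0.48319166 0.14162147 0.0325    ]
ring [0.48508118 0.04788508 0.019     ]
pivot [0.60931449 0.09514105 0.109     ]
knob [ 0.56016176 -0.03152789  0.154     ]
barrel [0.49408912 0.14139911 0.0325    ]
ring [0.49152829 0.04882128 0.019     ]
knobtop [ 0.57758249 -0.03815204  0.154     ]
```

View pics/c0.png

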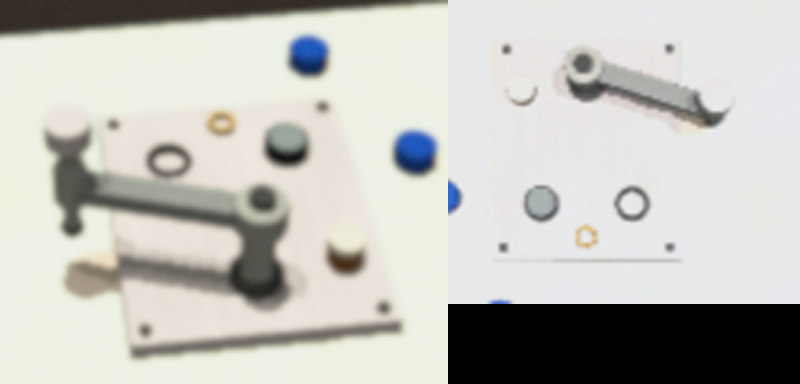

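The crop confirms the choice. The tall dark part with the grey-green glass, left nest, top (219,213), is the lens barrel. The ring is flat and open, and the blue ones stand off the plate. Next I raise the arm over the press for a close wrist view.

```bash
R='' ; python3 -m crank '[[-0.68,-0.67,-0.2,0,0,0],[-0.68,-0.67,-0.2,0,0,0],[-0.68,-0.67,-0.2,0,0,0],[-0.68,-0.67,-0.2,0,0,0],[-0.68,-0.67,-0.2,0,0,0],[-0.68,-0.67,-0.2,0,0,0],[-0.68,-0.67,-0.2,0,0,0],[-0.68,-0.67,-0.2,0,0,0],[-0.68,-0.67,-0.2,0,0,0],[-0.68,-0.67,-0.2,0,0,0],[-0.68,-0.67,-0.2,0,0,0],[-0.68,-0.67,-0.2,0,0,0]]'
python3 -m crank '[[-0.68,-0.67,-0.2,0,0,0],[-0.68,-0.67,-0.2,0,0,0],[-0.68,-0.67,-0.2,0,0,0],[-0.68,-0.67,-0.2,0,0,0],[-0.68,-0.67,-0.2,0,0,0],[-0.68,-0.67,-0.2,0,0,0],[-0.68,-0.67,-0.2,0,0,0],[-0.68,-0.67,-0.2,0,0,0],[-0.68,-0.67,-0.2,0,0,0],[-0.68,-0.67,-0.2,0,0,0],[-0.68,-0.67,-0.2,0,0,0],[-0.68,-0.67,-0.2,0,0,0]]'
python3 -m crank '[[-0.68,-0.67,-0.2,0,0,0],[-0.68,-0.67,-0.2,0,0,0],[-0.68,-0.67,-0.2,0,0,0],[-0.68,-0.67,-0.2,0,0,0],[-0.68,-0.67,-0.2,0,0,0],[-0.68,-0.67,-0.2,0,0,0],[-0.68,-0.67,-0.2,0,0,0],[-0.68,-0.67,-0.2,0,0,0],[-0.68,-0.67,-0.2,0,0,0],[-0.68,-0.67,-0.2,0,0,0],[0,0,0,0,0,0],[0,0,0,0,0,0]]'
python3 - <<'E'
from h import *
f=grab('wrist','w0.png');print(np.linalg.inv(f['world_to_cam'])[:3,:4],f['k1'],f['fovy']);print(status.get_obs()['joints'])
E
```

```text
clock: 1.4
tcp_pos: [0.2937, 0.4516, 0.2796]
orientation: [-0.418, -3.114, -0.0]
contact_force: [0.3, 0.5, 0.1]
grip_width: 0.0853
gripper_force: 0.0
clock: 2.6
tcp_pos: [0.4084, 0.2534, 0.3276]
orientation: [-0.418, -3.114, -0.0]
contact_force: [-0.4, 0.6, -0.2]
grip_width: 0.0853
gripper_force: 0.0
clock: 3.8
tcp_pos: [0.5036, 0.0895, 0.3673]
orientation: [-0.419, -3.113, -0.001]
contact_force: [0.3, -0.3, -0.3]
grip_width: 0.0852
gripper_force: 0.0
[[ 2.64395477e-01 -9.31889246e-01 -2.48349479e-01  4.41170540e-01]
 [ 9.64414336e-01  2.55440690e-01  6.82278735e-02  1.06364483e-01]
 [-1.42259285e-04 -2.57550939e-01  9.66264712e-01  5.11215801e-01]] 0.012021453656874197 63.6821086351709
[-0.69854438  0.08885657  0.4367813   1.7776069  -0.03981477  1.28414628
  1.05250551]
```

View pics/w0.png

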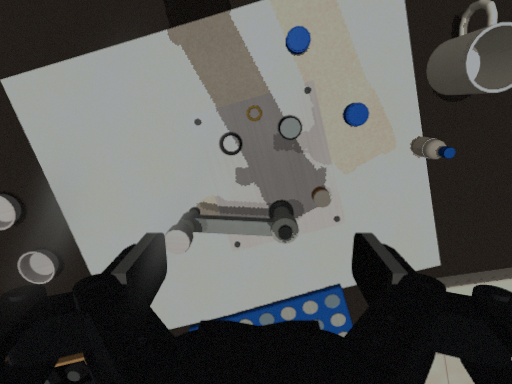

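Wrist view: barrel glass at (290,127), bare ring (231,144), knob top (178,238), hinge top (285,231), spacer (255,113). I'll refine these with masks.

Run:
```python
from h import *
f=grab('wrist');im=f['image'];dp=f['depth'];hsv=cv2.cvtColor(im,cv2.COLOR_RGB2HSV)
# 3D points from depth
vv,uu=np.mgrid[0:384,0:512]
M=np.linalg.inv(f['world_to_cam']);F=192/np.tan(np.radians(f['fovy'])/2)
X=(uu-f['cx'])/F;Y=(vv-f['cy'])/F;s=1-f['k1']*(X*X+Y*Y);X*=s;Y*=s
P=np.stack([X*dp,-Y*dp,-dp],-1)@M[:3,:3].T+M[:3,3]
def blob(c,zr,rad):
    m=(np.hypot(uu-c[0],vv-c[1])<rad)&(P[...,2]>zr[0])&(P[...,2]<zr[1])&(dp>0)
    n,l,st,ce=cv2.connectedComponentsWithStats(m.astype(np.uint8))
    i=1+np.argmax(st[1:,4]); mm=l==i
    (x,y),rr=cv2.minEnclosingCircle(np.argwhere(mm)[:,::-1].astype(np.float32))
    return ce[i],st[i],(x,y,rr),np.median(P[mm][:,2]),P[mm][:,:2].mean(0)
for n,c,zr,rad,z in [('barrel',(290,127),(.025,.045),20,.0325),('knob',(178,238),(.145,.165),25,.154),('pivot',(285,231),(.10,.118),14,.109)]:
    b=blob(c,zr,rad);print(n,b[0].round(1),b[1],np.round(b[2],1),b[3].round(4),b[4].round(4),'ray',onz(f,b[0][0],b[0][1],z).round(4))
# colour: barrel glass
g=cv2.cvtColor(im,cv2.COLOR_RGB2GRAY)
c=cv2.resize(cv2.cvtColor(im,cv2.COLOR_RGB2BGR)[95:265,150:350],None,fx=4,fy=4,interpolation=cv2.INTER_NEAREST)[:600]
cv2.imwrite('pics/w1.png',cv2.resize(cv2.cvtColor(im,cv2.COLOR_RGB2BGR)[105:255,150:350],None,fx=4,fy=4,interpolation=cv2.INTER_CUBIC))
```

```text
barrel [289.  127.6] [278 116  23  24 435] [288.9 127.6  11.8] 0.0333 [0.4859 0.1421] ray [0.4859 0.1421 0.0325]
knob [176.8 240. ] [164 227  27  27 573] [176.6 240.2  13.8] 0.1551 [ 0.5719 -0.0351] ray [ 0.5721 -0.0353  0.154 ]
pivot [284.1 230.5] [272 218  26  26 533] [284.1 230.8  13.2] 0.1027 [0.6165 0.096 ] ray [0.6145 0.0961 0.109 ]
```

View pics/w1.png

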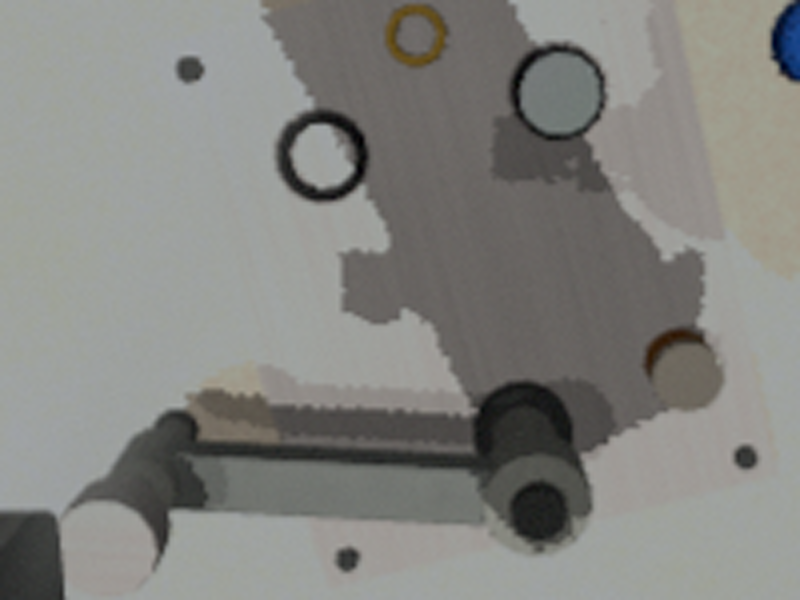

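Scene geometry in world coordinates:
- Knob: (0.572, -0.035).
- Pivot: about (0.617, 0.097).
- Barrel: (0.486, 0.142).

The radii agree with 140 mm, so the arm needs about 1.57 rad clockwise. First I turn the tool so it closes along the swing's tangent.

```bash
python3 -m crank '[[0,0,0,0,0,0.173],[0,0,0,0,0,0.173],[0,0,0,0,0,0.173],[0,0,0,0,0,0.173],[0,0,0,0,0,0.173],[0,0,0,0,0,0.173],[0,0,0,0,0,0.173],[0,0,0,0,0,0.173],[0,0,0,0,0,0.173],[0,0,0,0,0,0.173],[0,0,0,0,0,0.173],[0,0,0,0,0,0.173]]'
python3 -m crank '[[0,0,0,0,0,0],[0,0,0,0,0,0]]'
cat > rel.py <<'E'
import sys
from h import *
from scipy.spatial.transform import Rotation as R
o=status.get_obs();m=R.from_rotvec(o['orientation']).as_matrix()
t=np.array([float(x) for x in sys.argv[1:4]])
print('tool shift mm',(m.T@(t-o['tcp_pos'])*1000).round(1),'yaw of y',np.degrees(np.arctan2(m[1,1],m[0,1])).round(2),'z',m[:,2].round(4),'tcp',o['tcp_pos'].round(4),'j',o['joints'].round(2))
E
python3 rel.py .572 -.035 .2
```

```text
clock: 5.1
tcp_pos: [0.5033, 0.0908, 0.367]
orientation: [-2.556, -1.826, 0.001]
contact_force: [-0.2, -0.3, 0.9]
grip_width: 0.0851
gripper_force: 0.0
clock: 5.3
tcp_pos: [0.5035, 0.0905, 0.3671]
orientation: [-2.548, -1.837, 0.0]
contact_force: [0.3, -0.2, -0.1]
grip_width: 0.0852
gripper_force: 0.0
tool shift mm [-97.4 104.7 167.1] yaw of y -18.42 z [-4.e-04  1.e-04 -1.e+00] tcp [0.5035 0.0905 0.3671] j [-0.79  0.09  0.54  1.78 -0.05  1.28 -0.56]
```

```bash
python3 -m crank '[[-0.487,0.523,0.835,0,0,0],[-0.487,0.523,0.835,0,0,0],[-0.487,0.523,0.835,0,0,0],[-0.487,0.523,0.835,0,0,0],[-0.487,0.523,0.835,0,0,0],[-0.487,0.523,0.835,0,0,0],[-0.487,0.523,0.835,0,0,0],[-0.487,0.523,0.835,0,0,0],[-0.487,0.523,0.835,0,0,0],[-0.487,0.523,0.835,0,0,0],[0,0,0,0,0,0],[0,0,0,0,0,0]]'
python3 rel.py .572 -.035 .127
python3 - <<'E'
from h import *
f=grab('wrist','w2.png');print(proj(f,[.572,-.035,.154]),proj(f,[.486,.142,.0325]),proj(f,[.617,.097,.109]))
E
```

```text
clock: 6.5
tcp_pos: [0.5715, -0.0358, 0.2003]
orientation: [-2.551, -1.832, 0.001]
contact_force: [0.0, 0.8, 0.7]
grip_width: 0.0855
gripper_force: 0.0
tool shift mm [ 0.9  0.3 73.3] yaw of y -18.62 z [-9.e-04  1.e-04 -1.e+00] tcp [ 0.5715 -0.0358  0.2003] j [-0.5   0.38  0.58  1.87 -0.25  0.97 -0.13]
[258.64825422 206.50814547] [106.22533302  16.35783514] [259.44440404 -13.02059327]
```

View pics/w2.png

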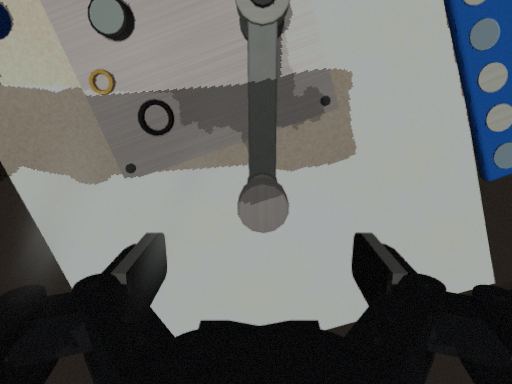

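Wrist view: the knob top is at (263,205), about 3 mm to tool +y of the finger centre (259). The arm bar runs up to the post at (262,5), and the barrel is at (109,17). I'll descend around the knob and pinch lightly.

```bash
python3 -m crank '[[0,0.03,0.73,0,0,0],[0,0.03,0.73,0,0,0],[0,0.03,0.73,0,0,0],[0,0.03,0.73,0,0,0],[0,0.03,0.73,0,0,0],[0,0,0,0,0,0]]'
python3 -m crank '[[0,0,0,0,0,0],[0,0,0,0,0,0],[0,0,0,0,0,0],[0,0,0,0,0,0],[0,0,0,0,0,0],[0,0,0,0,0,0],[0,0,0,0,0,0],[0,0,0,0,0,0],[0,0,0,0,0,0],[0,0,0,0,0,0]]' 0.3 25
python3 rel.py .572 -.035 .127
```

```text
clock: 7.15
tcp_pos: [0.573, -0.0369, 0.1247]
orientation: [-2.551, -1.83, 0.006]
contact_force: [0.8, 0.2, -0.5]
grip_width: 0.0855
gripper_force: 0.0
clock: 8.15
tcp_pos: [0.5749, -0.037, 0.1274]
orientation: [2.553, 1.831, 0.001]
contact_force: [0.9, 0.2, 1.9]
grip_width: 0.0329
gripper_force: 27.6
tool shift mm [ 1.  -3.4  0.4] yaw of y -18.71 z [ 7.e-04 -1.e-04 -1.e+00] tcp [ 0.5749 -0.037   0.1274] j [-0.45  0.48  0.53  1.92 -0.32  0.83 -0.07]
```

```bash
python3 -m crank '[[0,0,0,0,0,0.064],[0,-0.7,0,0,0,0.127],[0,-0.7,0,0,0,0.127],[0,-0.7,0,0,0,0.127],[0,-0.7,0,0,0,0.127],[0,-0.7,0,0,0,0.127],[0,0,0,0,0,0]]'
python3 rel.py .572 -.035 .127
python3 - <<'E'
from h import *
t=status.get_obs()['tcp_pos'];print(np.hypot(*(t[:2]-[.617,.097])))
E
```

```text
clock: 8.85
tcp_pos: [0.5148, 0.0006, 0.1269]
orientation: [2.954, 1.068, -0.003]
contact_force: [-0.6, -5.0, 2.5]
grip_width: 0.0333
gripper_force: 27.7
tool shift mm [21.2 63.9 -0.2] yaw of y -50.24 z [-2.e-03 -7.e-04 -1.e+00] tcp [0.5148 0.0006 0.1269] j [-0.67  0.42  0.69  2.06 -0.38  0.78 -0.62]
0.14047633170090118
```

```bash
python3 -m crank '[[0,-0.7,0,0,0,0.127],[0,-0.7,0,0,0,0.127],[0,-0.7,0,0,0,0.127],[0,-0.7,0,0,0,0.127],[0,-0.7,0,0,0,0.127],[0,-0.7,0,0,0,0.127],[0,-0.7,0,0,0,0.127],[0,-0.7,0,0,0,0.127],[0,-0.7,0,0,0,0.127],[0,0,0,0,0,0],[0,0,0,0,0,0]]'
python3 rel.py .486 .142 .127
python3 - <<'E'
from h import *
t=status.get_obs()['tcp_pos'];print(np.hypot(*(t[:2]-[.617,.097])))
f=grab('top','t1.png');g=grab('scene','s1.png');w=grab('wrist','w3.png')
p=[.486,.142,.0325];print(proj(f,p),proj(g,p),proj(w,p))
z=lambda i:cv2.resize(i,None,fx=5,fy=5,interpolation=cv2.INTER_CUBIC)
a=cv2.imread('pics/t1.png')[165:265,190:270];b=cv2.imread('pics/s1.png')[150:250,265:345]
cv2.imwrite('pics/c1.png',np.hstack([z(a),z(b)]))
E
```

```text
clock: 9.95
tcp_pos: [0.479, 0.117, 0.1265]
orientation: [3.125, -0.309, -0.007]
contact_force: [-5.8, 0.5, 1.7]
grip_width: 0.0333
gripper_force: 27.7
tool shift mm [  1.9 -25.8  -0.6] yaw of y -101.3 z [-4.4e-03 -5.0e-04 -1.0e+00] tcp [0.479  0.117  0.1265] j [-1.1   0.48  0.95  2.12 -0.54  0.81 -1.59]
0.13940596159317795
[218.89895061 212.17069455] [308.6466806  196.78900904] [225.91609272 186.29256855]
```

View pics/c1.png

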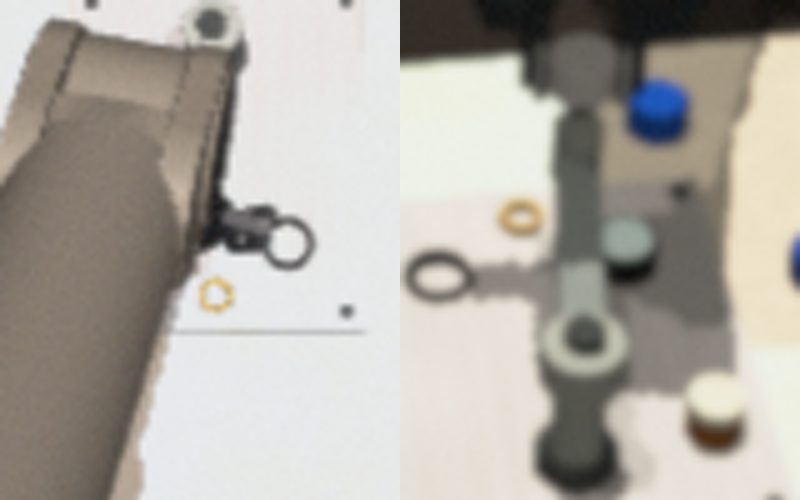

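Composite: the arm is short of the barrel, whose glass shows at (628,241) on the right half. The arm is about 0.18 rad away, the ring is undisturbed, and the plunger is up. I'll finish the swing and then check from the wrist and scene views.

```bash
python3 -m crank '[[0,-0.643,0,0,0,0.117],[0,-0.643,0,0,0,0.117],[0,0,0,0,0,0],[0,0,0,0,0,0],[0,0,0,0,0,0]]'
python3 rel.py .4875 .141 .127
python3 - <<'E'
from h import *
g=grab('scene','s2.png');w=grab('wrist','w4.png')
z=lambda i,k:cv2.resize(i,None,fx=k,fy=k,interpolation=cv2.INTER_CUBIC)
a=cv2.imread('pics/s2.png')[155:255,270:350];b=cv2.resize(cv2.imread('pics/w4.png'),(400,300));b=cv2.copyMakeBorder(b,0,200,0,0,cv2.BORDER_CONSTANT)
cv2.imwrite('pics/c2.png',np.hstack([z(a,5),b]))
t=status.get_obs()['tcp_pos']
for q in ([t[0],t[1],.0405],[t[0],t[1],.154],[t[0],t[1],.0325]): print(proj(g,q),proj(w,q))
E
```

```text
clock: 10.6
tcp_pos: [0.4859, 0.1431, 0.1268]
orientation: [-3.085, 0.592, 0.006]
contact_force: [-5.8, 4.3, 1.9]
grip_width: 0.0329
gripper_force: 27.7
tool shift mm [ 2.3  1.3 -0.2] yaw of y -111.72 z [-0.0036  0.0013 -1.    ] tcp [0.4859 0.1431 0.1268] j [-1.16  0.52  0.99  2.09 -0.59  0.84 -1.77]
[309.22860433 194.49182748] [258.62347619 191.42661352]
[312.34314829 160.49432405] [258.55399083 266.13166265]
[309.02446964 196.72074365] [258.62603911 188.66423776]
```

View pics/c2.png

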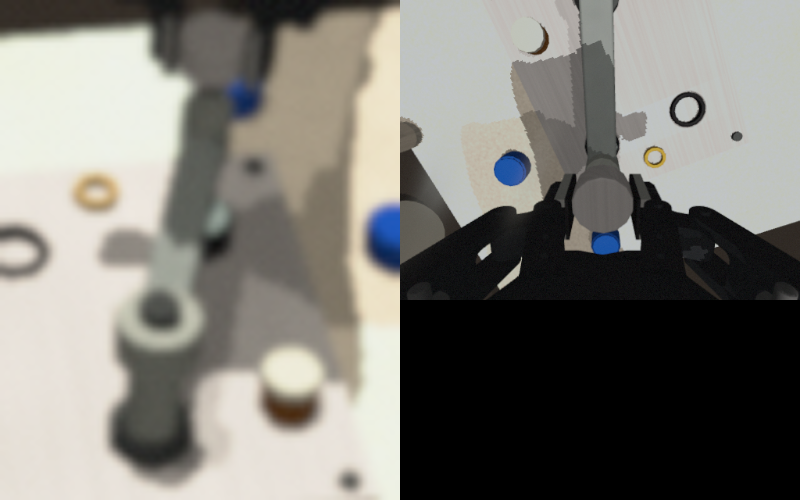

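Composite: in the scene view the arm bar now covers the barrel, with a sliver showing at (215,230). In the wrist view slivers of black barrel show on both sides of the bar, near full-picture (242,189) and (276,189). I'll zoom in to check centring.

Run:
```python
from h import *
i=cv2.imread('pics/w4.png')[165:235,215:310]
i=cv2.convertScaleAbs(i,alpha=1.3,beta=20)
cv2.imwrite('pics/c3.png',cv2.resize(i,None,fx=8,fy=8,interpolation=cv2.INTER_NEAREST))
w=grab('wrist');t=status.get_obs()['tcp_pos']
for d in (-.018,.018): print(proj(w,[t[0]+d*.37,t[1]+d*.93,.0325]))
```

```text
[281.1380793  188.65462885]
[236.02442056 188.67850523]
```

View pics/c3.png

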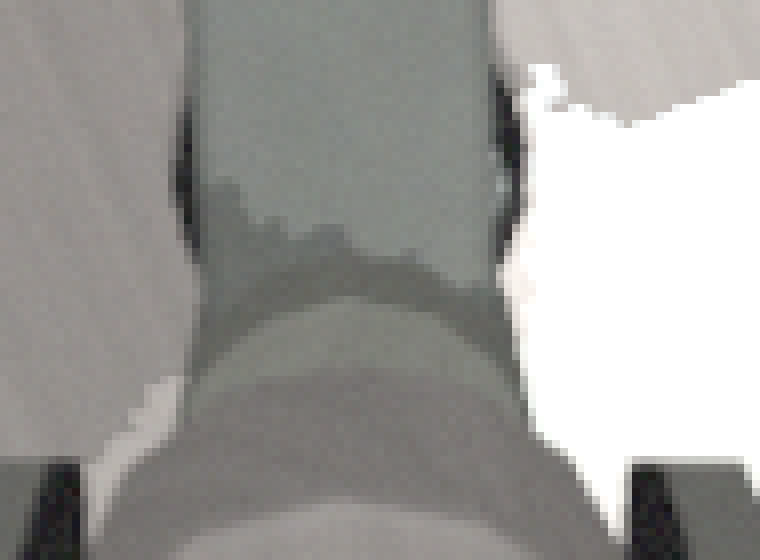

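The barrel edges are at columns 236.9 and 280.5, so its centre is 258.7, against a predicted plunger axis of 258.6. It is centred to within 1 mm. Now I grip firmly and press.

```bash
python3 -m crank '[[0,0,0,0,0,0],[0,0,0,0,0,0],[0,0,0,0,0,0]]' - 70
python3 -m crank '[[0,0,0.1,0,0,0],[0,0,0.1,0,0,0],[0,0,0.1,0,0,0],[0,0,0.1,0,0,0],[0,0,0.1,0,0,0],[0,0,0.1,0,0,0],[0,0,0.07,0,0,0],[0,0,0,0,0,0],[0,0,0,0,0,0],[0,0,0,0,0,0]]'
python3 rel.py .486 .143 .1134
```

```text
clock: 11.05
tcp_pos: [0.4859, 0.143, 0.1268]
orientation: [-3.084, 0.592, 0.006]
contact_force: [-5.9, 4.4, 1.9]
grip_width: 0.0321
gripper_force: 69.1
clock: 12.05
tcp_pos: [0.4859, 0.143, 0.114]
orientation: [-3.084, 0.592, 0.007]
contact_force: [-8.8, 4.2, 12.3]
grip_width: 0.0322
gripper_force: 70.2
tool shift mm [ 0.1 -0.   0.6] yaw of y -111.72 z [-0.0039  0.0024 -1.    ] tcp [0.4859 0.143  0.114 ] j [-1.14  0.54  0.96  2.1  -0.62  0.82 -1.75]
```

Run:
```python
from h import *
f=grab('wrist');dp=f['depth'];M=np.linalg.inv(f['world_to_cam'])
for p in ([.486,.143,.14],[.5075,.1355,.097]):
    u,v=proj(f,p).round().astype(int);zs=[]
    for a in range(-4,5):
        for b in range(-4,5):
            o,d=ray(f,u+a,v+b);zs.append((o+d*dp[v+b,u+a])[2])
    print(u,v,np.median(zs))
o=status.get_obs();print(o['tcp_pos'],o['contact_force'])
```

```text
258 264 0.14122320015549367
257 186 0.09824578156272501
[0.48589739 0.14306281 0.11399507] [-7.63278197  3.72464756 10.92675809]
```

Knob top minus bar top is 43.0 mm, against 57 mm with the plunger up, so the travel is about 14 mm. The push of about 11 N agrees, so I'm handing in.

```bash
python3 -c "
from bench import r
print(r.hand_in())"
```

```text
the job is handed in; nothing more can be done
None
```

I swung the press arm until its foot was centred over the lens barrel's glass to within about 1 mm. I then pressed the plunger about 14 mm with roughly 11 N and handed the job in while holding it there; the hand-in returned no verdict.

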